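# Dispense one cup-deposit token and slide it onto the hand-out mat

## Task

Press the plunger of the token dispenser down all the way once, so that a single wooden token is ejected, and let the plunger come back up. Then gently push that token along the table with the fingertips until it lies flat and wholly on the round paper mat. Do not lift or pinch the token, leave the other tokens in the dispenser, and leave the mug, sugar shaker and marker cone where they stand.

Things in the scene. Friction and masses are not known exactly. Their poses are not given: they have to be found in the camera images.
- dispenser: Token dispenser, fixed to the table. Origin: on the table, on the vertical axis of its square white magazine (51 x 51 mm, 36 mm high, open top, window in front), which holds a pile of three tokens standing on the table. Its -x is the front. Behind the magazine, from x = 25.5 to 105.5 mm, is an aluminium housing, 51 mm wide and 60 mm high, with the plunger on top. z is up.
- eject_point (a point): Point on the table 73 mm in front (-x) of the magazine's axis: a full press pushes the lowest token straight out through the low mouth in the front face until its centre is about here, flat on the table, its rear edge some 28 mm clear of the front face. As the plunger rises the slide draws back and the pile drops.
- plunger_top (a point): Centre of the top face of the plunger's black round cap (40 mm diameter, 12 mm thick), 103 mm above the table at rest, 66 mm behind the magazine axis (+x of the dispenser). It moves with the plunger.
- plunger (a joint): Plunger travel in m: 0 up (rest), 0.025 fully down. A spring returns it; it takes about 3 N to start and 7 N to hold fully down. The ejecting slide moves 3 times as far, and as fast, as the plunger.
- token1_center (a point): Lowest token at the start, the one to be ejected: flat wooden disc, 40 mm diameter, 10 mm thick, about 14 g; the point is its centre, 5 mm above the table while it lies flat.
- token2_center (a point): The second lowest of the three tokens at the start (identical discs, 40 mm diameter, 10 mm thick); the point is its centre. To stay in the dispenser.
- token3_center (a point): The topmost of the three tokens at the start (identical discs, 40 mm diameter, 10 mm thick); the point is its centre. To stay in the dispenser.
- mat: Round white paper mat, 120 mm diameter, stuck flat to the table in front of the dispenser to its left or right; tokens slide onto it without a step. Origin: its centre, on the table.
- mug: White mug, 76 mm diameter, 90 mm high, handle on its +y side reaching about 70 mm from the axis; stands on the other side of the dispenser's front from the mat. Origin: centre of its underside. Leave alone.
- shaker: Glass sugar shaker with steel top, 68 mm diameter, 128 mm high. Origin: centre of its underside. Leave alone.
- cone: Small yellow marker cone, base 90 x 90 mm, 130 mm high. Origin: centre of its underside. Leave alone.

How it is judged (in metres and radians):
On the way, in this order (a step that is already met when the one before it is completed fails the run):
1. the plunger is pressed down and the lowest token has been pushed out of the mouth (value of joint plunger above 0.02 m and x of token1_center in the frame of dispenser below -0.05 m), for 0.05 s.
2. the plunger is let up again (value of joint plunger below 0.004 m), for 0.1 s.
3. the token lies wholly on the mat (horizontal distance between token1_center and mat below 0.04 m), for 0.2 s.
At the end, for the whole second after the job is handed in: The first token lies flat (within 0.1 rad) and still on the table, its centre within 40 mm of the mat's centre (so wholly on the mat); the plunger is up (within 4 mm); the other two tokens are in the magazine (within 20 mm of its axis) (horizontal distance between token1_center and mat below 0.04 m and height (world z) of token1_center below 0.009 m and angle between token1_center's own z axis and vertical below 0.1 rad and linear speed of token1 below 0.01 m/s and value of joint plunger below 0.004 m and not (horizontal distance between token2_center and dispenser above 0.02 m) and not (horizontal distance between token3_center and dispenser above 0.02 m)); the robot touches nothing.
It fails at once if the token is lifted (more than 15 mm off the table) or stood on edge (height (world z) of token1_center above 0.02 m or angle between token1_center's own z axis and vertical above 0.6 rad).
It fails at once if the token is pinched or pressed with more than 20 N (contact force between the fingers and token1 above 20 N).
It fails at once if a second token leaves the dispenser (horizontal distance between any of token2_center, token3_center and dispenser above 0.02 m).
It fails at once if the mug, shaker or cone is moved more than 20 mm or tipped (distance of any of mug, shaker, cone from where it was at the start of the episode above 0.02 m or angle between any of mug, shaker, cone's own z axis and vertical above 0.3 rad).
It also fails if it takes over 51 s, if anything falls off the work surface, if the arm or the gripper's body presses on something with over 40 N, if the wrist force passes 120 N, or if a joint passes its speed limit or range.

## Robot

A 6-joint arm with a two-finger parallel gripper is mounted at the origin on the work surface. World frame = base frame: x ahead of the robot, y to its left, z up, the work surface at z = 0. Lengths are in m, angles in degrees, forces in N, time in s.
With the tool pointing down it reaches from about 0.325 to 1 m from the base axis. Payload 5.1 kg.
Tool frame: the origin (TCP) lies at the centre of the arm's flange, where the gripper is bolted on; the fingertips stand 173 mm ahead of it and the grasp point (between the pads) lies 155 mm ahead of it; z points along the fingers, y is the line along which they close (so a half turn about z gives the same grasp; the last joint's range is limited). The gripper opens to 85 mm and grips with 20 to 120 N. Pads are 22 mm wide; open, the fingers measure 114 mm over their backs; the gripper's body (76 mm by 85 mm) begins 54 mm behind the grasp point. The pads swing forward as they close: fully open they stand 13 mm farther back than shut.
Start: joints at [58.293, 7.093, 94.555, -0, 78.352, -4.733], TCP at [0.295, 0.579, 0.405] pointing down, gripper open.
Joint ranges: [-149.61, 149.61], [-58.7, 133.49], [1.44, 155.28], [-77.14, 257.14], [18.33, 153.61], [-166.67, 166.67]. Speed limits (degrees/s): [147.25, 147.25, 180, 180, 180, 180].

## Interface

Orientations are given as [roll, pitch, yaw] about the fixed x, y, z axes, in that order (R = Rz(yaw) Ry(pitch) Rx(roll)).
In Python, from station import get_obs, read_camera, camera_info, hand_in, recognise, cut_out, place_of gives the robot as it stands.
- The arm moves only by the shell command python3 -m jog 'ROWS'. ROWS is JSON, a list that holds one entry, the list of rows, each a list of 5 numbers: the shift along the tool's x, y, z in m, then the turn about the tool's z in degrees, then the finger opening in m, from 0 to 0.0854. A call has 1 to 5 rows; each row shifts and turns the commanded pose from where the row before left it, along the tool's axes as they then stand; what a row does not reach is not made up. A row lasts 1/8 s, in which the tool goes at most 62.5 mm and 10.7 degrees, less where a joint would pass 70% of its speed; a pose out of reach is approached as far as the arm can. A call with a gripper value outside its range is refused whole. The fingers move at their own pace and stop on an object; the grip force is fixed at half the most. Time passes only in rows, so rows that do not move let the fingers close. It gives the time, the measured TCP pose, the force, the opening and the grip force at its end, in the units of the state.
- get_obs(): the state, without advancing time (a new reading comes with each control period).
- read_camera(name): name is "scene" or "top" or "wrist"; returns (picture, depth): 480x640x3 uint8, red, green, blue; 480x640 float32, m along the optical axis (not along the pixel's ray), 0 where there is no reading.
- camera_info(name): a dict with "camera_matrix" (3x3 intrinsics, pixels), "dist" ([k1, k2, p1, p2, k3] as OpenCV has them; the pictures are not rectified), "extrinsics" (4x4, takes a point from camera to world coordinates). Camera axes: x right, y up, looking along -z (the intrinsics and any distortion apply to the point x, -y, -z); pixel columns grow to the right and rows downward; lengths in m; the calibration is good to about 2 mm. A picture is of the moment at which its call begins: read the wrist's pose just before it. camera_info takes no time and is no camera call; for the wrist camera it gives the pose at the moment of the call.
- hand_in(): hands the job in; it is judged then, once.
Trained networks look in the newest picture that a camera, given by its name, has taken for a name from the list of things; names that differ only in an ending like _2 or _b are one class to them, and where a whole thing is asked for, a point or a joint stands for the part that bears it (a point fixed in the world has none). Each returns a list of dicts, best first, with "p" (0 to 1); they miss things now and then, are a little off and sometimes report something else, mostly with a low value. They report only what shows in the picture. A call takes as long as a camera call.
- recognise(camera, name): "at" ([column, row] in pixels, amid what is visible of it).
- cut_out(camera, name): "region" (480x640 bool, what is visible of it) and "at" ([column, row] in pixels, amid what is visible of it).
- place_of(camera, name): "at" ([column, row] in pixels: a listed point, or the origin of a listed thing).
The state is a dict: "time_s": time; "joint_pos": joint angles; "qvel": joint speeds; "effort": joint torques, N m; "ee_pos": TCP position; "orientation": TCP orientation; "ft_force": force on the tool from outside, world axes, zero at the start; "moment": the same for the moment, N m; "opening": finger opening in m; "gripper_force": force on a finger pad.
Only numpy, scipy, OpenCV 4.12 (cv2) and the standard library are available. Lean on these libraries where they do the work, as an engineer would, in place of code of your own. Each camera call takes 0.05 s, during which the arm holds its last target. There are 200 camera calls.

## Working session

There is one attempt and no reset: what is moved stays moved. The work goes in short steps, Python scripts to look and compute and a shell command to move; the robot and the scene stay as the last step left them, time stands still between calls to the robot, and variables do not carry over. Pictures are saved under pics/ and viewed, at most 10 in all, crops included, and the job is handed in when it is done.

```bash
mkdir -p pics; cat > h.py <<'E'
import numpy as np, cv2
from station import *
def ray(cam,px):
    c=camera_info(cam);K=np.array(c["camera_matrix"],float);E=np.array(c["extrinsics"])
    u=cv2.undistortPoints(np.array([[px]],float),K,np.array(c["dist"],float))[0,0]
    return E[:3,3],E[:3,:3]@np.array([u[0],-u[1],-1])
def at_z(cam,px,z):
    o,d=ray(cam,px);return o+d*(z-o[2])/d[2]
def save(im,n): cv2.imwrite("pics/"+n,im[:,:,::-1])
E
python3 - <<'E'
from h import *
np.set_printoptions(precision=3,suppress=True)
o=get_obs();print(o["ee_pos"],o["orientation"],o["opening"],o["time_s"])
for cam in ["top","scene"]:
    im,d=read_camera(cam);save(im,cam+"0.png")
    for n,z in [("dispenser",0),("plunger_top",.103),("eject_point",0),("token3_center",.025),("mat",0),("mug",0),("shaker",0),("cone",0)]:
        for r in place_of(cam,n)[:2]: print(cam,n,round(r["p"],2),np.array(r["at"]),at_z(cam,r["at"],z))
E
```

```text
[0.295 0.579 0.403] [-179.882   -0.01   153.025] 0.08540853562931627 0.0
top dispenser 0.98 [337.3 225.1] [ 0.597 -0.018  0.   ]
top plunger_top 0.76 [340.2 168.7] [ 0.668 -0.021  0.103]
top eject_point 0.17 [453.3 272.7] [ 0.506 -0.222  0.   ]
top token3_center 0.7 [337.1 218.4] [ 0.604 -0.017  0.025]
top mat 0.7 [190.1 277.9] [0.508 0.243 0.   ]
top mug 0.95 [453.5 270.4] [ 0.51  -0.223  0.   ]
top shaker 0.72 [174.7 186.7] [0.675 0.276 0.   ]
top cone 0.93 [478.2 186.5] [ 0.664 -0.281  0.   ]
scene dispenser 0.59 [314.7 284.3] [ 0.604 -0.015 -0.   ]
scene plunger_top 0.83 [311.5 279.7] [ 0.666 -0.012  0.103]
scene token3_center 0.64 [314.9 275.3] [ 0.599 -0.014  0.025]
scene mat 0.93 [432.7 257.6] [0.515 0.235 0.   ]
scene mat 0.55 [314.2 284.6] [ 0.605 -0.016  0.   ]
scene mug 0.94 [225.3 242.5] [ 0.506 -0.225  0.   ]
scene shaker 0.62 [455.9 318.4] [0.667 0.277 0.   ]
scene cone 0.78 [181.7 301.2] [ 0.668 -0.286  0.   ]
scene cone 0.24 [308.1 281.2] [ 0.597 -0.029  0.   ]
```

View pics/top0.png

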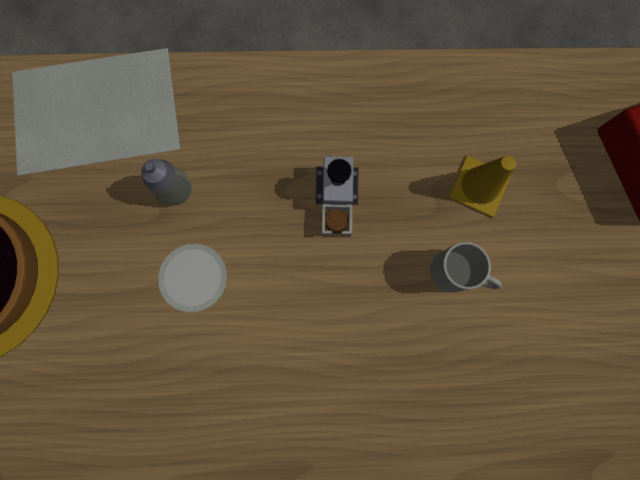

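View pics/scene0.png

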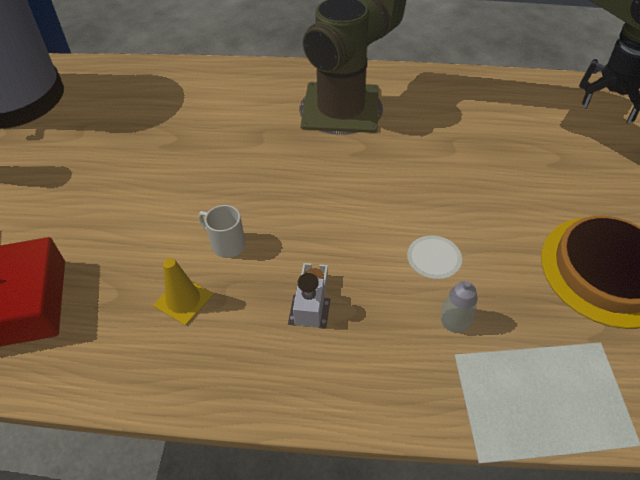

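Top view: dispenser at about (337,220), cap at (340,170), mat centre at about (193,277), and the mug at (465,267) with its handle away from the dispenser. The networks agree with this. I'll turn to yaw 90 (tool x = +Y, tool y = +X), close the fingers and go above the plunger.

```bash
python3 -m jog '[[[0,0,0,10.5,0],[0,0,0,10.5,0],[0,0,0,10.5,0],[0,0,0,10.5,0],[0,0,0,10.5,0]]]'; python3 -m jog '[[[0,0,0,10.5,0],[-0.05,0.03,0,0,0],[-0.05,0.03,0,0,0],[-0.05,0.03,0,0,0],[-0.05,0.03,0,0,0]]]'; python3 -m jog '[[[-0.05,0.03,0,0,0],[-0.05,0.03,0,0,0],[-0.05,0.03,0,0,0],[-0.05,0.03,0,0,0],[-0.05,0.03,0,0,0]]]'
```

```text
time_s: 1.52
ee_pos: [0.2949, 0.5793, 0.4047]
orientation: [180.0, 0.0, 100.2]
ft_force: [0.1, 0.5, -0.9]
opening: 0.0002
gripper_force: 0.0
time_s: 2.15
ee_pos: [0.4155, 0.3777, 0.405]
orientation: [180.0, -0.0, 90.0]
ft_force: [0.4, 0.1, -0.4]
opening: 0.0004
gripper_force: 0.0
time_s: 2.78
ee_pos: [0.5657, 0.1276, 0.4051]
orientation: [180.0, -0.0, 90.0]
ft_force: [0.5, 0.3, 0.8]
opening: -0.0
gripper_force: 0.0
```

```bash
python3 -m jog '[[[-0.05,0.035,0,0,0],[-0.05,0.035,0,0,0],[-0.044,0.031,0,0,0],[0,0,0.03,0,0],[0,0,0.02,0,0]]]'; python3 - <<'E'
from h import *
np.set_printoptions(precision=3,suppress=True)
o=get_obs();print(o["ee_pos"],o["ft_force"])
ims=[]
for cam in ["wrist","top","scene"]:
    im,d=read_camera(cam);ims.append(im)
    for n,z in [("plunger_top",.103),("dispenser",0),("token3_center",.025)]:
        for r in place_of(cam,n)[:1]: print(cam,n,round(r["p"],2),np.array(r["at"]),at_z(cam,r["at"],z))
save(cv2.resize(np.vstack([ims[0],ims[2]]),(400,600)),"a1.png")
E
```

```text
time_s: 3.4
ee_pos: [0.6661, -0.0152, 0.3529]
orientation: [-179.9, -0.0, 90.0]
ft_force: [0.7, 0.3, 0.6]
opening: 0.0003
gripper_force: 0.0
[ 0.666 -0.015  0.353] [0.71  0.316 0.609]
wrist token3_center 0.7 [231.9 218.8] [ 0.602 -0.018  0.025]
scene plunger_top 0.92 [309.7 279.5] [ 0.666 -0.016  0.103]
scene token3_center 0.55 [317.6 274.8] [ 0.597 -0.009  0.025]
```

View pics/a1.png

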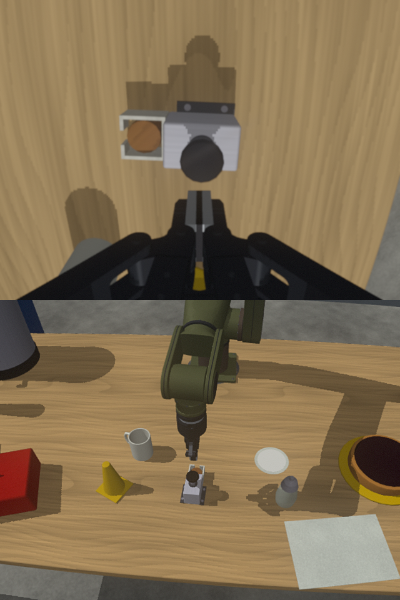

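The wrist view (upper half) has the cap at about (202,160), lined up with the closed fingertips. I'll go down and press slowly.

```bash
python3 -m jog '[[[0,0.001,0.03,0,0],[0,0,0.03,0,0],[0,0,0.01,0,0],[0,0,0.003,0,0],[0,0,0,0,0]]]'; python3 -m jog '[[[0,0,0.003,0,0],[0,0,0.003,0,0],[0,0,0.003,0,0],[0,0,0.003,0,0],[0,0,0,0,0]]]'
```

```text
time_s: 4.62
ee_pos: [0.6676, -0.0146, 0.283]
orientation: [179.9, 0.0, 90.0]
ft_force: [0.3, -0.2, 0.4]
opening: -0.0
gripper_force: 0.0
time_s: 5.25
ee_pos: [0.6674, -0.0146, 0.2704]
orientation: [179.9, 0.0, 90.0]
ft_force: [-0.1, 0.5, 3.0]
opening: 0.0001
gripper_force: 1.8
```

Contact. Now the rest of the stroke.

```bash
python3 -m jog '[[[0,0,0.003,0,0],[0,0,0.003,0,0],[0,0,0.003,0,0],[0,0,0.003,0,0],[0,0,0.003,0,0]]]'; python3 -m jog '[[[0,0,0.003,0,0],[0,0,0.002,0,0],[0,0,0.001,0,0],[0,0,0,0,0]]]'
```

```text
time_s: 5.88
ee_pos: [0.6675, -0.0146, 0.256]
orientation: [179.9, 0.0, 90.0]
ft_force: [-1.9, 0.3, 8.2]
opening: -0.0002
gripper_force: 3.8
time_s: 6.38
ee_pos: [0.6676, -0.0146, 0.2514]
orientation: [179.9, 0.0, 90.0]
ft_force: [-4.8, 0.5, 13.2]
opening: 0.0003
gripper_force: 6.3
```

Bottomed out at 13 N. Letting the plunger up, then looking.

```bash
python3 -m jog '[[[0,0,-0.004,0,0],[0,0,-0.006,0,0],[0,0,-0.006,0,0],[0,0,-0.006,0,0],[0,0,-0.006,0,0]]]'; python3 -m jog '[[[0,0,-0.03,0,0.022],[0,0,-0.03,0,0.022],[-0.025,-0.06,0,0,0.022],[-0.025,-0.06,0,0,0.022],[0,0,0,0,0.022]]]'; python3 - <<'E'
from h import *
np.set_printoptions(precision=3,suppress=True)
o=get_obs();print(o["ee_pos"],o["ft_force"])
im0,d=read_camera("wrist")
for n,z in [("token1_center",.005)]:
    for r in place_of("wrist",n)[:3]: print(n,round(r["p"],2),np.array(r["at"]),at_z("wrist",r["at"],z))
im,d=read_camera("top")
for n,z in [("token1_center",.005),("mat",0)]:
    for r in place_of("top",n)[:3]: print("top",n,round(r["p"],2),np.array(r["at"]),at_z("top",r["at"],z))
for r in cut_out("top","mat")[:1]:
    m=cv2.moments(r["region"].astype(np.uint8));c=(m["m10"]/m["m00"],m["m01"]/m["m00"]);print("matreg",c,m["m00"],at_z("top",c,0))
save(np.hstack([cv2.resize(im0,(400,300)),cv2.resize(im,(400,300))]),"b1.png")
E
```

```text
time_s: 7.0
ee_pos: [0.667, -0.0146, 0.2767]
orientation: [-180.0, -0.0, 90.0]
ft_force: [2.3, -0.1, 0.3]
opening: -0.0005
gripper_force: 0.0
time_s: 7.62
ee_pos: [0.5475, -0.0632, 0.3336]
orientation: [-179.6, -0.1, 89.9]
ft_force: [-0.6, 0.2, -0.6]
opening: 0.0219
gripper_force: 0.0
[ 0.547 -0.063  0.334] [-0.629  0.224 -0.569]
token1_center 0.66 [295.5 148.1] [ 0.535 -0.016  0.005]
top token1_center 0.67 [337.8 219.8] [ 0.606 -0.019  0.005]
top token1_center 0.45 [339.1 264.8] [ 0.524 -0.019  0.005]
top mat 0.59 [188.9 275.5] [0.513 0.245 0.   ]
matreg (192.30914486107363, 277.1281359589965) 3707.0 [0.51  0.239 0.   ]
```

View pics/b1.png

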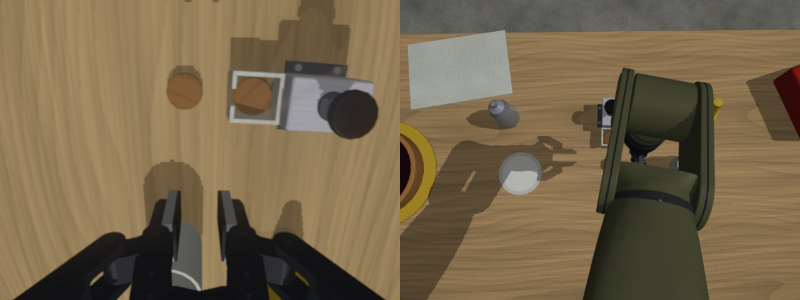

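The wrist view shows token 1 on the table at about (294,146) full-scale, clear of the magazine; token 2 is in it and the plunger is up. I'll descend beside the token on the -y side and take a closer look.

```bash
python3 -m jog '[[[-0.006,-0.018,0.05,0,0.022],[0,0,0.05,0,0.022],[0,0,0.02,0,0.022],[0,0,0,0,0.022],[0,0,0,0,0.022]]]'; python3 - <<'E'
from h import *
np.set_printoptions(precision=3,suppress=True)
o=get_obs();print(o["ee_pos"],o["ft_force"])
im,d=read_camera("wrist");save(im,"c1.png")
for r in place_of("wrist","token1_center")[:3]: print(round(r["p"],2),np.array(r["at"]),at_z("wrist",r["at"],.005))
for r in cut_out("wrist","token1_center")[:2]:
    m=cv2.moments(r["region"].astype(np.uint8));c=(m["m10"]/m["m00"],m["m01"]/m["m00"]);print("reg",round(r["p"],2),c,m["m00"],at_z("wrist",c,0.008))
E
```

```text
time_s: 8.55
ee_pos: [0.5349, -0.0687, 0.218]
orientation: [179.9, 0.0, 90.1]
ft_force: [-0.1, -0.2, 0.6]
opening: 0.0221
gripper_force: 0.0
[ 0.535 -0.069  0.218] [-0.078 -0.208  0.57 ]
0.97 [303.4 166. ] [ 0.529 -0.015  0.005]
reg 0.83 (302.9190549419824, 163.66964909828044) 7153.0 [ 0.529 -0.014  0.008]
```

View pics/c1.png

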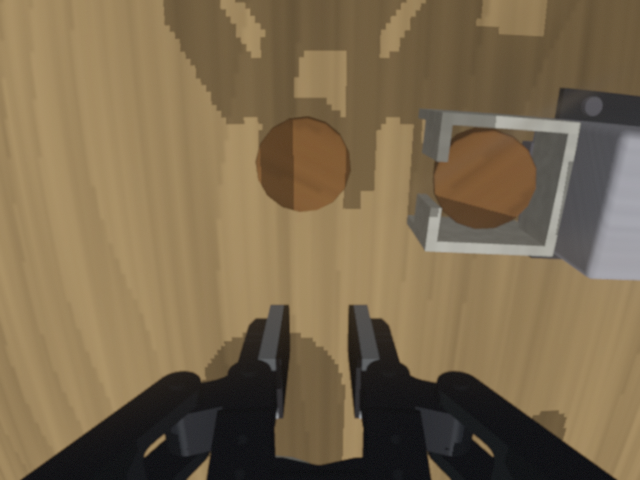

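Token at about (303,165), i.e. (0.529, -0.015). I'll shift -6 mm in x, lower to just above the table and start the push.

```bash
python3 -m jog '[[[0,-0.006,0.02,0,0.022],[0,0,0.015,0,0.022],[0,0,0.005,0,0.022],[0,0,0.002,0,0.022],[0,0,0,0,0.022]]]'; python3 -m jog '[[[0.006,0,0,0,0.022],[0.008,0,0,0,0.022],[0.008,0,0,0,0.022],[0.008,0,0,0,0.022],[0.008,0,0,0,0.022]]]'
```

```text
time_s: 9.32
ee_pos: [0.5281, -0.0688, 0.1751]
orientation: [180.0, 0.0, 90.0]
ft_force: [-0.3, 0.1, 0.6]
opening: 0.022
gripper_force: 0.0
time_s: 9.95
ee_pos: [0.5277, -0.03, 0.1748]
orientation: [180.0, 0.0, 90.0]
ft_force: [0.4, -0.3, 0.9]
opening: 0.0219
gripper_force: 0.1
```

```bash
python3 -m jog '[[[0.01,0,0,0,0.022],[0.01,-0.001,0,0,0.022],[0.01,-0.001,0,0,0.022],[0.01,-0.001,0,0,0.022],[0.01,-0.001,0,0,0.022]]]'; python3 - <<'E'
from h import *
np.set_printoptions(precision=3,suppress=True)
o=get_obs();print(o["ee_pos"],o["ft_force"])
im,d=read_camera("wrist");save(im,"d1.png")
for r in place_of("wrist","token1_center")[:3]: print(round(r["p"],2),np.array(r["at"]),at_z("wrist",r["at"],.005))
E
```

```text
time_s: 10.58
ee_pos: [0.5236, 0.02, 0.1747]
orientation: [180.0, 0.0, 90.0]
ft_force: [-1.4, 0.0, 0.8]
opening: 0.022
gripper_force: 0.1
[0.524 0.02  0.175] [-1.381  0.03   0.784]
0.94 [316.7 265.7] [0.523 0.046 0.005]
```

View pics/d1.png

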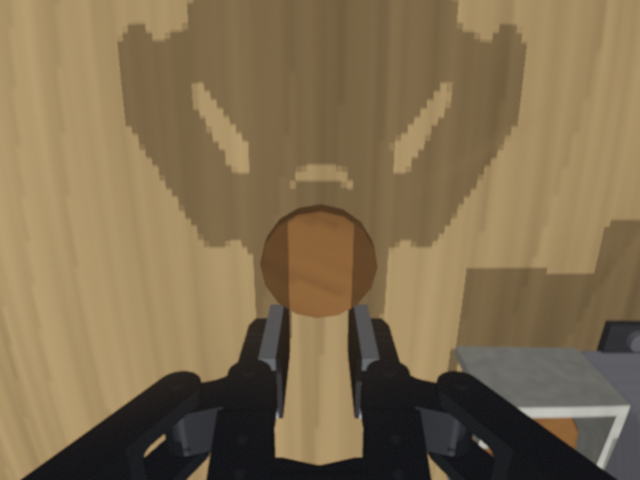

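The token at (318,262) sits centred in the cradle of the two fingertips, 27 mm ahead of the TCP. Continuing to push toward the mat.

```bash
python3 -m jog '[[[0.01,-0.001,0,0,0.022],[0.01,-0.001,0,0,0.022],[0.01,-0.001,0,0,0.022],[0.01,-0.001,0,0,0.022],[0.01,-0.001,0,0,0.022]]]'; python3 -m jog '[[[0.01,-0.001,0,0,0.022],[0.01,-0.001,0,0,0.022],[0.01,-0.001,0,0,0.022],[0.01,-0.001,0,0,0.022],[0.01,-0.001,0,0,0.022]]]';  python3 -m jog '[[[0.01,-0.001,0,0,0.022],[0.01,-0.001,0,0,0.022],[0.01,-0.001,0,0,0.022],[0.01,0,0,0,0.022],[0.01,0,0,0,0.022]]]';  python3 -m jog '[[[0.01,0,0,0,0.022],[0.01,0,0,0,0.022],[0.01,0,0,0,0.022],[0.008,0,0,0,0.022],[0.004,0,0,0,0.022]]]'; python3 -m jog '[[[0,0,0,0,0.022],[-0.01,0,0,0,0.022],[-0.02,0,0,0,0.022],[0,0,-0.03,0,0.022],[0,0,-0.05,0,0.022]]]'; python3 -m jog '[[[0,0,-0.05,0,0.022],[-0.02,0,-0.05,0,0.022],[0,0,0,0,0.022],[0,0,0,0,0.022]]]'; python3 - <<'E'
from h import *
np.set_printoptions(precision=3,suppress=True)
o=get_obs();print(o["ee_pos"],o["ft_force"])
im,d=read_camera("wrist");save(im,"e1.png")
for n,z in [("token1_center",.005),("mat",0)]:
    for r in place_of("wrist",n)[:2]: print(n,round(r["p"],2),np.array(r["at"]),at_z("wrist",r["at"],z))
E
```

```text
time_s: 11.3
ee_pos: [0.5186, 0.07, 0.1747]
orientation: [-180.0, 0.0, 90.0]
ft_force: [0.4, 1.1, 0.4]
opening: 0.0215
gripper_force: 0.0
time_s: 11.92
ee_pos: [0.5136, 0.1199, 0.1747]
orientation: [180.0, -0.0, 90.0]
ft_force: [0.3, -0.5, 0.6]
opening: 0.0218
gripper_force: 0.0
time_s: 12.55
ee_pos: [0.5107, 0.17, 0.1747]
orientation: [180.0, -0.0, 90.0]
ft_force: [-1.4, -0.6, 0.7]
opening: 0.0221
gripper_force: 0.0
time_s: 13.18
ee_pos: [0.5106, 0.2118, 0.1747]
orientation: [-180.0, 0.0, 90.0]
ft_force: [0.8, -0.2, 0.6]
opening: 0.022
gripper_force: 0.0
time_s: 13.8
ee_pos: [0.5096, 0.1792, 0.2532]
orientation: [-179.7, 0.1, 89.9]
ft_force: [0.9, 0.3, -0.1]
opening: 0.0221
gripper_force: 0.0
time_s: 14.3
ee_pos: [0.5104, 0.1602, 0.3542]
orientation: [-180.0, 0.0, 89.9]
ft_force: [-0.4, 0.9, -0.1]
opening: 0.022
gripper_force: 0.0
[0.51  0.16  0.354] [-0.392  0.94  -0.112]
token1_center 0.71 [319.1 100.1] [0.509 0.239 0.005]
```

View pics/e1.png

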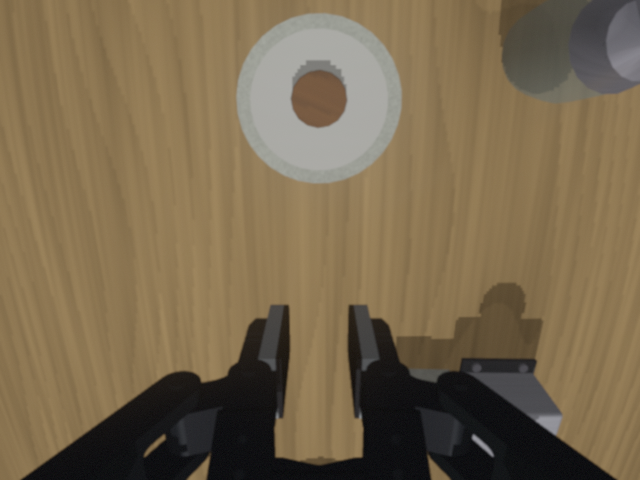

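The token at (319,99) lies flat in the centre of the mat (mat centre about (319,98)), and the gripper is well clear. Handing in.

```bash
python3 -c "
from station import hand_in;print(hand_in())"
```

```text
the job is handed in; nothing more can be done
None
```

I pressed the plunger down fully once and let it back up, and the single ejected token was pushed flat onto the centre of the mat; I've handed the job in, but no verdict was shown.

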